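# Fit the third hand's post and set its collet nut to a swivel fit

### The arm

A 6-joint arm with a two-finger parallel gripper is mounted at the origin on the work surface. World frame = base frame: x ahead of the robot, y to its left, z up, the work surface at z = 0. Lengths are in mm, angles in rad, forces in N, time in s.
With the tool pointing down it reaches from about 350 to 975 mm from the base axis. Payload 7.1 kg.
Tool frame: the origin (TCP) lies on the front face of the gripper's body, between the roots of the fingers; the fingertips stand 80 mm ahead of it and the grasp point (between the pads) lies 61 mm ahead of it (env.tips_ahead is the distance from the TCP to the fingertips, in mm); z points along the fingers, y is the direction in which the jaws open and shut (so a half turn about z gives the same grasp; the last joint's range is limited). The gripper opens to 88 mm and grips with 3 to 60 N. Pads are 20 mm wide; open, the fingers measure 115 mm over their backs; the gripper's body (75 mm by 178 mm) begins 61 mm behind the grasp point.
Start: joints at [-1.34, 0.423, 1.63, -0, 1.089, -0.019], TCP at [154.525, -605.58, 302.675] pointing down, gripper open.
Joint ranges: [-3, 3], [-0.9, 2.11], [0.09, 2.58], [-1.31, 4.45], [0.11, 2.69], [-2.54, 2.54]. Speed limits (rad/s): [2.39, 2.39, 3.01, 3.14, 3.14, 3.14].

### API

Orientations are given as a unit quaternion [x, y, z, w].
In Python, from station import env, set_gripper, viewer, workorder gives the robot as it stands. Calls block until the motion is done:
- env.reach(position, orientation): joint-space move of the TCP to a pose.
- env.move_l(position, rot=None, rate=150, f_stop=None): straight line of the TCP; rot=None keeps the orientation; rate is the mean speed in mm/s. With f_stop (N) it stops when the force on the tool has changed by that much, and returns True; else False.
- env.move_joints(angles): joint-space move.
- set_gripper(opening): finger opening in mm; the grip force is fixed at half the most; returns when the fingers have stopped.
- env.hold(seconds).
- env.ik(position, orientation): joint angles nearest the present ones, or None.
- env.read_state(): the state.
- viewer.camera(name): name is "side" or "top" or "wrist"; returns the picture (480x640x3 uint8, blue, green, red); there is no depth.
- viewer.camera_params(name): a dict with "fx", "fy", "cx", "cy" (pixels), "pose" (4x4, takes a point from camera to world coordinates); the wrist camera has in their place "tool_from_camera" (4x4, takes a point from camera to tool coordinates, whose origin is the TCP and whose axes are the flange's). Camera axes: x right, y up, looking along -z (the intrinsics and any distortion apply to the point x, -y, -z); pixel columns grow to the right and rows downward; lengths in mm; the calibration is good to about 2 mm. The wrist camera is an equidistant fisheye: a pixel r from the principal point sees the ray r / f radians off the axis. A picture is of the moment at which its call begins: read the wrist's pose just before it. camera_params takes no time and is no camera call.
A pose or a line that the arm cannot do raises env.IKError and nothing moves.
- workorder.sign_off(): hands the job in, once; it reports no verdict.
The state is a dict: "time_s": time; "qpos": joint angles; "dq": joint speeds; "tau": joint torques, N m; "tool_pos": TCP position; "orientation": TCP orientation; "force": force on the tool from outside, world axes, zero at the start; "wrist_torque": the same for the moment, N m; "width": finger opening in mm.
Only numpy, scipy, OpenCV 4.12 (cv2) and the standard library are available. Lean on these libraries where they do the work, as an engineer would, in place of code of your own. Each camera call takes 0.05 s, during which the arm holds its last target.

### The job

Set up the third hand: take its post (the rod with the plain cylindrical cross-drilled head, not the ball-headed doming punch) out of the wooden tool block and slide it into the socket of the screwed-down base until it stands fully home. Then run the knurled nut down clockwise until it bottoms out, and back it off a quarter turn so that the post can still swivel. Finish still gripping the nut at that setting, without letting go, and leave the punch and the other things on the bench where they are.

Things in the scene. Friction and masses are not known exactly. Their poses are not given: they have to be found in the camera images.
- third_hand_base: the third hand's base, dark steel, screwed to the bench and immovable: a round flange 100 mm across and 12 to 16 mm high, from whose centre a vertical socket tube, 20 mm outside diameter, rises to 72 mm above the bench. Origin: centre of the underside, on the bench; z up along the socket's axis
- socket_mouth (a point): centre of the socket's open top, 72 mm above the bench, on the socket's axis. The mouth is countersunk from 18.8 mm to the bore diameter of 13.5 mm over the top 4 mm. The bore is vertical and 60 mm deep; nothing clips or locks the post
- socket_floor (a point): centre of the bore's flat floor, 12 mm above the bench, 60 mm below the mouth; the foot of the post stands on it when the post is home
- post: steel rod, about 90 g, 84 mm long: shank 12 mm diameter, 68 mm long, with a chamfered foot (9 mm at the end), then a plain cylindrical head 18 mm diameter, 16 mm high, with a dark cross hole. Starts loosely upright in an outer hole of the tool block, foot 15 mm and top 99 mm above the bench; home in the socket its top is 96 mm above the bench. Origin: centre of the foot; z towards the head
- post_top (a point): centre of the flat top of the post's head, 84 mm from the foot
- knurled_nut: steel ring nut round the top of the socket tube: 40 mm diameter, straight knurl, 24 mm high, 20.8 mm hole in which the tube stands; dark dot on its top, 15 mm out along its x. Already started on the thread, it only screws about the tube's vertical axis. Origin: centre of its underside, 48 mm above the bench when bottomed out, 3 mm higher per turn backed off. It takes about 0.07 N m to turn
- nut_top (a point): centre of the nut's top face, 24 mm above its underside: 72 mm above the bench when bottomed out
- nut_turn (a joint): turn of the knurled nut in rad: 0 bottomed out against its solid stop, growing as it is unscrewed (counter-clockwise seen from above), at most 5.5. Right-hand thread: clockwise seen from above tightens. It starts somewhere between 2.0 and 3.7, stays where it is left, and a quarter turn is 1.57
- tool_block: light wooden block, fixed, 56 mm (its x) by 116 mm (its y) by 45 mm high, with three vertical holes of 13.5 mm diameter, 30 mm deep, in a row along its y axis at -32, 0 and +32 mm. The post stands in one outer hole and the doming punch in the other; which is which varies, the middle one is empty. Origin: centre of the underside
- doming_punch: bystander: steel doming punch with a 25 mm ball on a 12 mm shank, 100 mm long, standing in the other outer hole of the tool block, its top 115 mm above the bench. Origin: centre of its foot
- dropper_bottle: bystander: small white plastic bottle with a thin nozzle, 40 mm in diameter, 105 mm high. Origin: centre of its underside
- bench_block: bystander: square polished steel bench block 64 x 64 x 19 mm. Origin: centre of its underside
- tweezer_arm: bystander: cross-locking tweezers with wooden grips on a short rod, 165 mm long along its x, 11 mm wide, 13 mm high, lying on the bench. Origin: under its middle, on the bench
Not all that is in view belongs to the job. Leave any orange look-alike of the post alone.

How it is judged (in metres and radians):
On the way, in this order (a step that is already met when the one before it is completed fails the run):
1. the post stands fully home in the socket and is let go (distance between post and socket_floor below 0.003 m and angle between post's own z axis and vertical below 0.06 rad and contact force between the fingers and post below 0.2 N), for 0.2 s.
2. the nut is run down until it bottoms out, with the post home (value of joint nut_turn below 0.1 rad and distance between post and socket_floor below 0.003 m), for 0.2 s.
At the end, for the whole second after the job is handed in: Having bottomed out with the post in, the nut is a quarter turn (1.57 rad, within 0.35) back from the bottom, at rest and gripped with at least 3 N; the post is upright, its foot within 3 mm of the centre of the socket floor; no bystander has moved more than 30 mm (value of joint nut_turn between 1.22 and 1.92 rad and velocity of joint nut_turn between -0.05 and 0.05 rad/s and contact force between the fingers and knurled_nut above 3 N and distance between post and socket_floor below 0.003 m and angle between post's own z axis and vertical below 0.06 rad and distance of each of doming_punch, dropper_bottle, bench_block, tweezer_arm from where it was at the start of the episode below 0.03 m); the arm keeps its last pose, push and grip.
It fails at once if the doming punch, bottle, bench block or tweezers are moved more than 30 mm or the bottle is knocked over (distance of any of doming_punch, dropper_bottle, bench_block, tweezer_arm from where it was at the start of the episode above 0.03 m or angle between dropper_bottle's own z axis and vertical above 0.7 rad).
It also fails if it takes over 69 s, if anything falls off the work surface, if the arm or the gripper's body presses on something with over 40 N, if the wrist force passes 120 N, or if a joint passes its speed limit or range.

## Working session

There is one attempt and no reset: what is moved stays moved. The work goes in short steps, each a Python script; the robot and the scene stay as the last script left them, time stands still between calls to the robot, and variables do not carry over. Pictures are saved under pics/ and viewed, and the job is handed in when it is done.

```bash
ls; mkdir -p pics; python3 - <<'E'
from station import env, set_gripper, viewer, workorder
import cv2
s=env.read_state(); print(s)
for n in("side","top","wrist"):
    cv2.imwrite(f"pics/a_{n}.png",viewer.camera(n)); print(n,viewer.camera_params(n))
E
```

```text
pics
{'time_s': 0.0, 'qpos': array([-1.33998206e+00,  4.23841679e-01,  1.63067678e+00, -2.67923446e-06,
        1.08857582e+00, -1.90007584e-02]), 'dq': array([-8.13091247e-04, -7.01302825e-04,  9.80119117e-05,  7.28485550e-04,
        1.84802707e-03, -2.05118238e-03]), 'tau': array([-2.65790390e-03, -5.44635057e+01, -2.73667020e+01,  6.40869001e-02,
        2.27375800e-02, -1.06254558e-04]), 'tool_pos': array([ 154.44234865, -605.17980563,  301.90626801]), 'orientation': array([ 9.92208837e-01,  1.24583550e-01, -8.05473512e-05, -7.46480886e-04]), 'force': array([-0.16442052, -0.01237146, -0.30752611]), 'wrist_torque': array([0.0294485 , 0.04631609, 0.01016965]), 'width': 87.92516793287467}
side {'fx': 566.0307861934007, 'fy': 566.0307861934007, 'cx': 315.8354600853821, 'cy': 251.41965515997543, 'pose': array([[-8.64957914e-01,  2.23086236e-01, -4.49533468e-01,
         1.75268245e+02],
       [-5.01586625e-01, -4.13011854e-01,  7.60152660e-01,
         6.40439794e+02],
       [-1.60830550e-02,  8.82980034e-01,  4.69134943e-01,
         5.16893862e+02],
       [ 0.00000000e+00,  0.00
[... 286 characters left out ...]
6498087e-02, -1.68748178e-03,
        -3.76739816e+01],
       [-6.05413008e-03,  2.24354368e-01,  9.74488822e-01,
         1.23430362e+03],
       [ 0.00000000e+00,  0.00000000e+00,  0.00000000e+00,
         1.00000000e+00]])}
wrist {'fx': 371.64829954431775, 'fy': 371.64829954431775, 'cx': 317.38936834387187, 'cy': 244.99946101444874, 'tool_from_camera': array([[-6.26425368e-05,  9.62179389e-01,  2.72416627e-01,
         7.49088303e+01],
       [ 9.99999758e-01,  2.48964036e-04, -6.49393336e-04,
        -9.11028684e-01],
       [-6.92654826e-04,  2.72416521e-01, -9.62179172e-01,
        -8.30479329e+01],
       [ 0.00000000e+00,  0.00000000e+00,  0.00000000e+00,
         1.00000000e+00]])}
```

View pics/a_side.png

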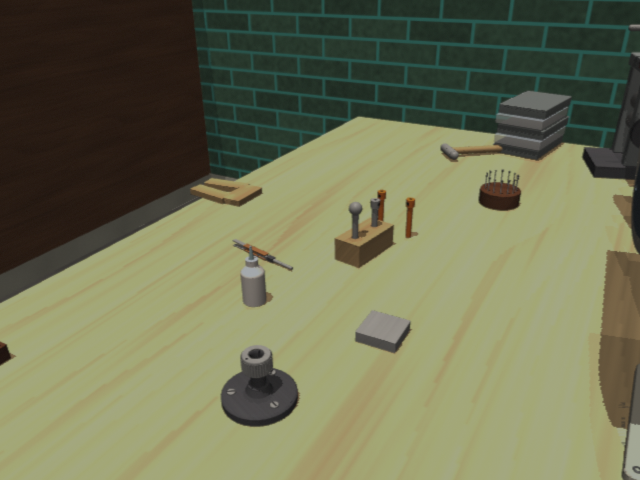

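View pics/a_top.png

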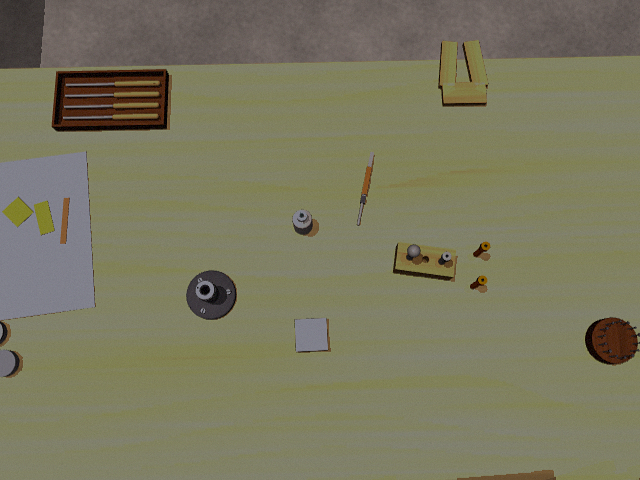

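View pics/a_wrist.png

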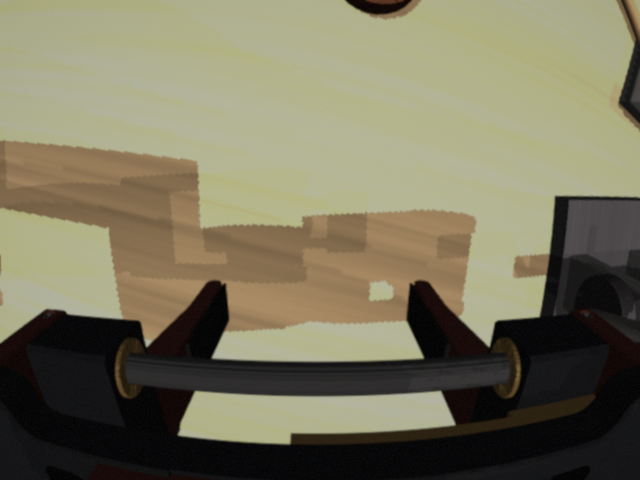

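The side view shows the base with its nut at about (257,360), the punch ball at (355,208), the post head at (375,203) and orange look-alikes at (381,195) and (410,203). In the top view the nut is at (206,290), the punch at (413,250), the post at (446,257) and the look-alikes at (484,246) and (481,281). I'll zoom in for exact pixels.

```bash
cat > h.py <<'E'
from station import env, set_gripper, viewer, workorder
import numpy as np, cv2
from scipy.spatial.transform import Rotation as R
def ray(n,px,P=None):
    """world ray; for wrist pass P=(tool_pos, quat)"""
    c=viewer.camera_params(n)
    u=(px[0]-c['cx'])/c['fx']; v=(px[1]-c['cy'])/c['fy']
    if n=='wrist':
        r=np.hypot(u,v); k=np.sin(r)/r if r>1e-9 else 1
        d=np.array([u*k,-v*k,-np.cos(r)])
        T=c['tool_from_camera']; W=np.eye(4); W[:3,:3]=R.from_quat(P[1]).as_matrix(); W[:3,3]=P[0]; T=W@T
    else:
        d=np.array([u,-v,-1.]); T=c['pose']
    d=T[:3,:3]@d; return T[:3,3],d/np.linalg.norm(d)
def onplane(r,z): o,d=r; return o+d*(z-o[2])/d[2]
def tri(*rays):
    A=np.zeros((3,3));b=np.zeros(3)
    for o,d in rays:
        M=np.eye(3)-np.outer(d,d);A+=M;b+=M@o
    p=np.linalg.solve(A,b)
    return p,[float(np.linalg.norm((np.eye(3)-np.outer(d,d))@(p-o))) for o,d in rays]
def snap(name):
    s=env.read_state(); im=viewer.camera('wrist'); cv2.imwrite(f'pics/{name}.png',im)
    np.savez(f'pics/{name}.npz',p=s['tool_pos'],q=s['orientation']); return im
def pose(name):
    z=np.load(f'pics/{name}.npz'); return z['p'],z['q']
def down(phi):
    """tool z down, jaw axis (y) at angle phi in world xy"""
    y=np.array([np.cos(phi),np.sin(phi),0]);z=np.array([0,0,-1.]);x=np.cross(y,z)
    return R.from_matrix(np.c_[x,y,z]).as_quat()
E
python3 - <<'E'
import cv2,numpy as np
s=cv2.imread('pics/a_side.png');t=cv2.imread('pics/a_top.png')
z=lambda i,x,y,w,h,k=5:cv2.resize(i[y:y+h,x:x+w],(w*k,h*k),interpolation=cv2.INTER_NEAREST)
a=np.vstack([np.hstack([z(s,335,185,80,60),z(t,390,230,80,60)]),np.hstack([z(s,217,340,80,60),z(t,175,260,80,60)])])
cv2.imwrite('pics/z1.png',a)
E
```

```text
(no output)
```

View pics/z1.png

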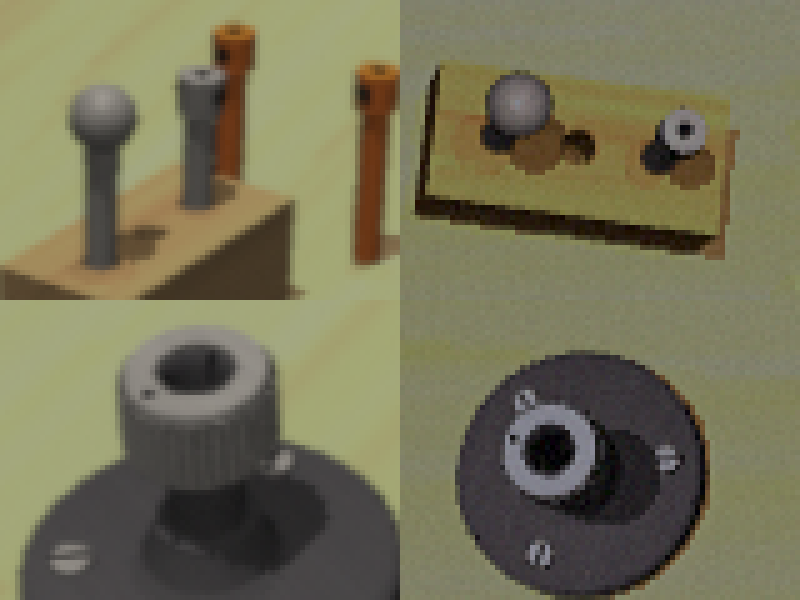

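```bash
python3 - <<'E'
from h import *
np.set_printoptions(precision=1,suppress=True)
for n,a,b in[("post",(375.1,198.9),(446.3,255.5)),("nut",(256.1,353.1),(204.5,289.5)),("dot",(246.3,358.3),(197.5,287.1)),("punch ball",(335+105/5-.5,185+115/5-.5),(390+120/5-.5,230+104/5-.5))]:
    print(n,*tri(ray('side',a),ray('top',b)))
for n,p in [("bottle",(302,215)),("block",(311,335)),("tweez a",(360,224)),("tweez b",(372,156))]: print(n,onplane(ray('top',p),15))
for n,p in [("tb1",(397+5,270)),("emptyhole",(390+180/5-.5,230+146/5-.5)),("flange",(175+183/5,260+172/5))]: print(n,onplane(ray('top',p),45 if n!='flange' else 14))
q=env.read_state()['qpos']
for nm,P,ph in[("post",(404.5,-240.5),0),("nut",(0,0),0)]:pass
E
```

```text
post [ 581.9 -270.6  100.5] [0.15392262493356043, 0.1539226249336058]
nut [529.6 193.1  74.4] [0.36107546777093047, 0.3610754677711323]
dot [534.6 206.8  73.8] [0.33480486993086345, 0.33480486993088143]
punch ball [ 592.3 -208.3  104.8] [0.25711603605242406, 0.25711603605252875]
bottle [691.4   6.   15. ]
block [443.6  -9.2  15. ]
tweez a [ 669.6 -113.9   15. ]
tweez b [ 818.4 -144.3   15. ]
tb1 [ 565.8 -192.3   45. ]
emptyhole [ 587.7 -240.2   45. ]
flange [528.9 190.6  14. ]
```

```bash
python3 - <<'E'
from h import *
set_gripper(45)
q=down(np.radians(-9.5))
env.reach([577,-272,260],q); snap('p1')
env.move_l([600,-285,230]); snap('p2')
s=env.read_state();print(s['time_s'],s['tool_pos'],s['qpos'].round(3),s['width'])
cv2.imwrite('pics/p12.png',np.hstack([cv2.imread(f'pics/p{i}.png')[100:480,120:520] for i in(1,2)]))
E
```

```text
3.4333 [ 599.56651648 -285.19020728  230.08860891] [-0.462  0.561  1.586  0.     0.995 -0.296] 44.86146441559613
```

View pics/p12.png

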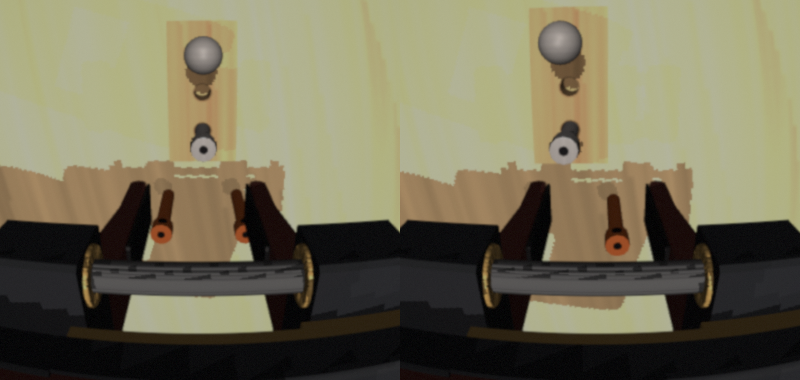

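The post's head is at about (323,249) in the first view and (284,251) in the second. The orange ones are nearer the gripper, at (282,333) and (362,332) in the first view.

```bash
python3 - <<'E'
from h import *
np.set_printoptions(precision=1,suppress=True)
def head(n,c):
    im=cv2.imread(f'pics/{n}.png'); hsv=cv2.cvtColor(im,cv2.COLOR_BGR2HSV)
    m=((hsv[...,1]<40)&(hsv[...,2]>120)).astype(np.uint8)
    cs,_=cv2.findContours(m,cv2.RETR_EXTERNAL,cv2.CHAIN_APPROX_NONE)
    k=min(cs,key=lambda k:np.linalg.norm(cv2.minEnclosingCircle(k)[0]-np.array(c)) + (1e3 if len(k)<20 else 0))
    e=cv2.fitEllipse(k); print(n,e); return e[0]
a=head('p1',(323,249));b=head('p2',(284,251))
print(tri(ray('wrist',a,pose('p1')),ray('wrist',b,pose('p2'))), onplane(ray('wrist',a,pose('p1')),99),onplane(ray('wrist',b,pose('p2')),99))
print('orange',onplane(ray('wrist',(282,333),pose('p1')),84),onplane(ray('wrist',(362,332),pose('p1')),84))
E
```

```text
p1 ((323.0533752441406, 248.9891357421875), (22.80605125427246, 23.740720748901367), 83.06023406982422)
p2 ((283.3318176269531, 249.9461669921875), (25.929414749145508, 27.208297729492188), 110.92704772949219)
(array([ 581. , -270.2,   98.9]), [0.07267477096240983, 0.07267477096253108]) [ 581.  -270.3   99. ] [ 581.  -270.1   99. ]
orange [ 537.1 -338.1   84. ] [ 600. -348.   84.]
```

```bash
python3 - <<'E'
from h import *
np.set_printoptions(precision=2,suppress=True)
print(env.tips_ahead)
env.move_l([581,-270.2,230],rate=120)
print(env.move_l([581,-270.2,162],rate=80,f_stop=8))
set_gripper(10); s=env.read_state();print(s['time_s'],s['tool_pos'],s['width'],s['force'])
env.move_l([581,-270.2,245],rate=100)
s=env.read_state();print(s['time_s'],s['tool_pos'],s['width'],s['force'],s['qpos'])
snap('g1'); cv2.imwrite('pics/g1s.png',viewer.camera('side'))
a=cv2.imread('pics/g1s.png')[100:300,270:470]
cv2.imwrite('pics/g1z.png',np.hstack([cv2.resize(a,(400,400)),cv2.imread('pics/g1.png')[80:480,120:520]]))
E
```

```text
80.0
False
5.3333 [ 581.08 -270.26  162.24] 17.27173658690066 [-0.23  0.39  2.45]
6.3167 [ 580.61 -270.02  244.34] 17.277435086910916 [-0.15 -0.33 -1.61] [-0.45  0.51  1.63 -0.    1.   -0.29]
```

View pics/g1z.png

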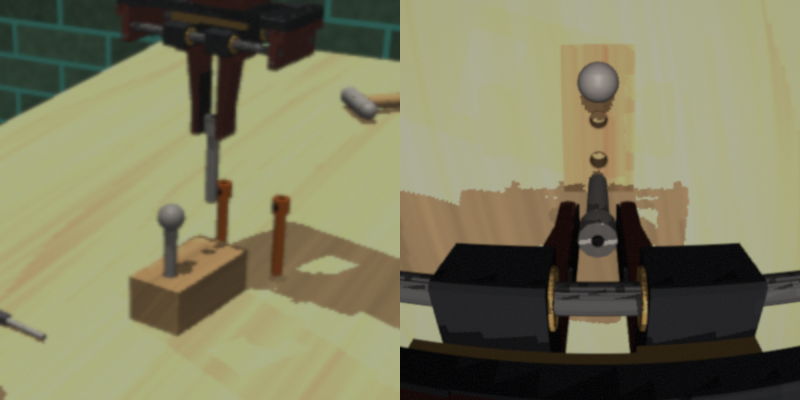

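```bash
python3 - <<'E'
from h import *
np.set_printoptions(precision=2,suppress=True)
q=down(np.radians(20))
env.move_l([581,-270.2,275],rate=150)
env.reach([529.5,140,275],q); snap('n1')
env.move_l([510,165,262]); snap('n2')
s=env.read_state();print(s['time_s'],s['tool_pos'],s['width'],s['qpos'])
cv2.imwrite('pics/n12.png',np.hstack([cv2.imread(f'pics/n{i}.png')[80:480,120:520] for i in(1,2)]))
E
```

```text
8.7667 [510.46 164.71 262.2 ] 16.986765556394527 [ 0.29  0.35  1.86 -0.    0.94 -0.06]
```

View pics/n12.png

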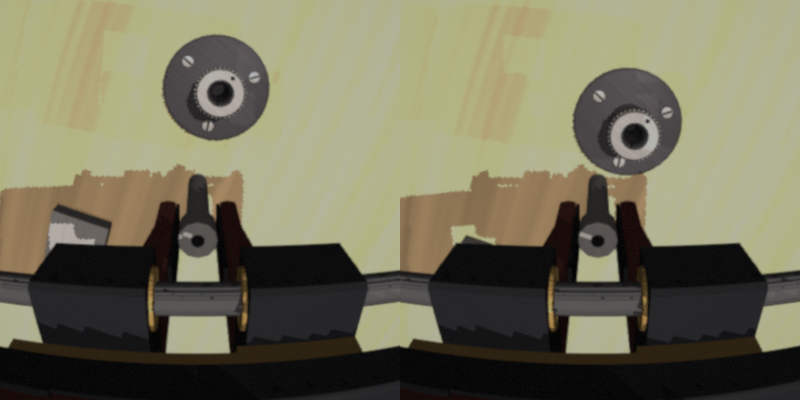

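The nut's bright ring is at about (340,173) in n1 and (355,214) in n2, with the dark bore inside it.

```bash
cat >> h.py <<'E'
def nutpx(n,c):
    im=cv2.imread(f'pics/{n}.png'); hsv=cv2.cvtColor(im,cv2.COLOR_BGR2HSV)
    m=((hsv[...,1]<45)&(hsv[...,2]>125)).astype(np.uint8)
    Y,X=np.indices(m.shape); m[np.hypot(X-c[0],Y-c[1])>32]=0
    cs,_=cv2.findContours(m,cv2.RETR_EXTERNAL,cv2.CHAIN_APPROX_NONE)
    e=cv2.fitEllipse(cv2.convexHull(max(cs,key=cv2.contourArea))); return e
E
python3 - <<'E'
from h import *
np.set_printoptions(precision=2,suppress=True)
a=nutpx('n1',(340,173));b=nutpx('n2',(355,214));print(a,b)
print(tri(ray('wrist',a[0],pose('n1')),ray('wrist',b[0],pose('n2'))), *[onplane(ray('wrist',e[0],pose(n)),73.3) for e,n in((a,'n1'),(b,'n2'))])
# dot
Z=[cv2.resize(cv2.imread(f'pics/{n}.png')[y-30:y+30,x-30:x+30],None,fx=6,fy=6,interpolation=cv2.INTER_NEAREST) for n,x,y in(('n1',340,173),('n2',355,214))]
f=cv2.resize(cv2.imread('pics/n2.png')[240:340,270:370],None,fx=3.6,fy=3.6)
cv2.imwrite('pics/nz.png',cv2.resize(np.hstack(Z),(800,400)))
E
```

```text
((340.15606689453125, 172.67225646972656), (46.44275665283203, 46.9249267578125), 77.8963623046875) ((354.3902587890625, 215.48048400878906), (46.783443450927734, 48.064720153808594), 64.57218170166016)
(array([528.91, 194.34,  73.65]), [0.008263218918726655, 0.008263218918698197]) [528.93 194.32  73.3 ] [528.97 194.29  73.3 ]
```

View pics/nz.png

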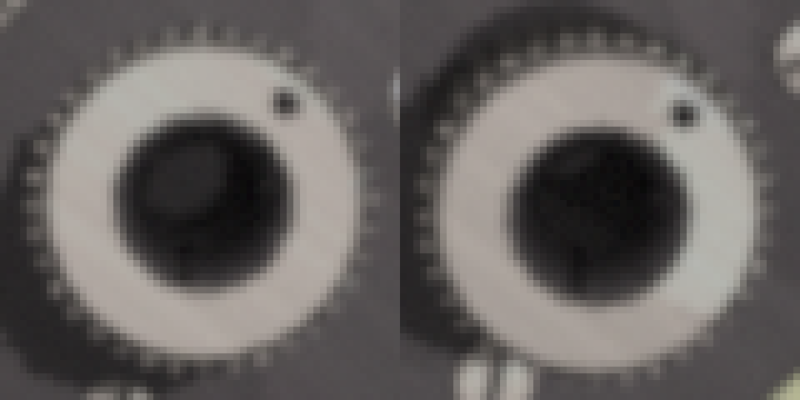

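```bash
python3 - <<'E'
from h import *
np.set_printoptions(precision=2,suppress=True)
p,q=pose('n2')
im=cv2.imread('pics/n2.png')[230:350,250:380]; cv2.imwrite('pics/foot.png',cv2.resize(im,None,fx=5,fy=5,interpolation=cv2.INTER_NEAREST))
for r in(252,254,256,258):
    w=onplane(ray('wrist',(317.5,r),(p,q)),p[2]-147); print(r,R.from_quat(q).inv().apply(w-p))
E
```

```text
252 [  5.43   0.46 147.  ]
254 [  4.08   0.46 147.  ]
256 [  2.72   0.46 147.  ]
258 [  1.35   0.47 147.  ]
```

View pics/foot.png

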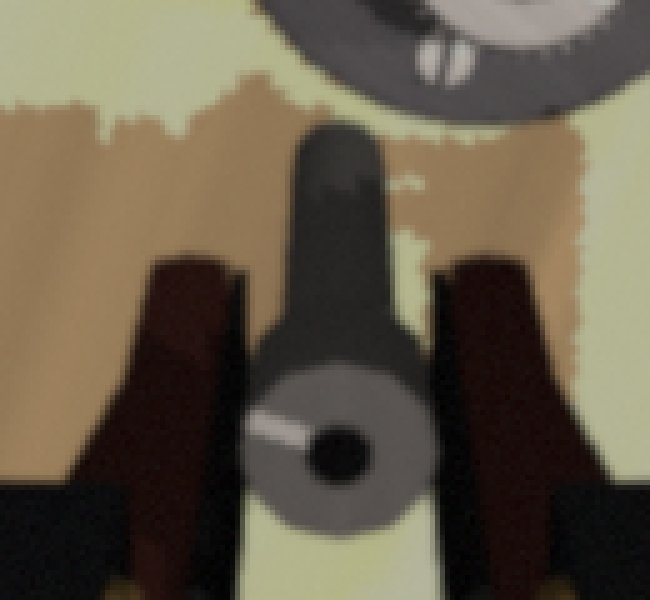

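```bash
python3 - <<'E'
from h import *
np.set_printoptions(precision=2,suppress=True)
def S(t): s=env.read_state();print(t,s['time_s'],s['tool_pos'],s['width'],s['force'],s['wrist_torque'])
env.move_l([528.5,194.6,235],rate=120); S('above')
h=env.move_l([528.5,194.6,205],rate=40,f_stop=6);S(h)
if not h:
    h=env.move_l([528.5,194.6,160],rate=50,f_stop=10);S(h)
cv2.imwrite('pics/i_s.png',cv2.resize(viewer.camera('side')[250:430,180:340],None,fx=3,fy=3)); snap('i1')
E
```

```text
above 9.2833 [528.46 194.5  234.7 ] 17.403187813893066 [ 0.35  0.58 -1.64] [ 0.02 -0.1   0.04]
False 10.1833 [528.63 194.66 205.09] 17.09075582962852 [ 0.59  0.35 -0.16] [-0.01 -0.13  0.  ]
False 11.2333 [528.68 194.67 160.21] 17.4001706283534 [-0.75 -0.29  0.05] [-0.04 -0.07  0.01]
```

View pics/i_s.png

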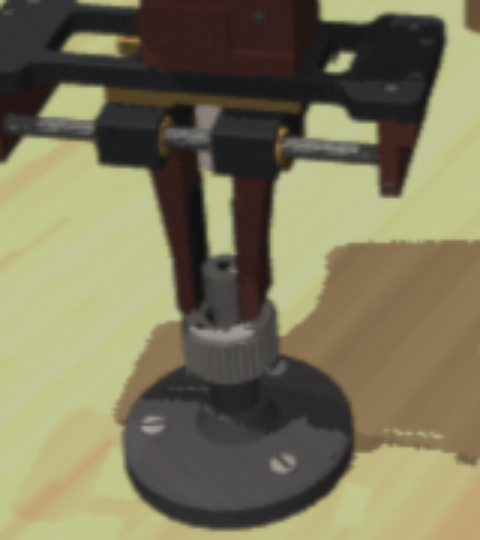

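```bash
python3 - <<'E'
from h import *
np.set_printoptions(precision=2,suppress=True)
def S(t): s=env.read_state();print(t,s['time_s'],s['tool_pos'],s['width'],s['force'],s['qpos'])
set_gripper(62); env.move_l([528.9,194.3,200],rate=120); S('up')
snap('h1')
env.move_l([528.9,170,230],rate=120); S('b');snap('h2'); 
cv2.imwrite('pics/h12.png',np.hstack([cv2.imread(f'pics/h{i}.png')[80:480,120:520] for i in(1,2)]))
E
```

```text
up 12.6583 [528.9  194.28 200.19] 62.15966375596948 [ 0.61  0.08 -0.26] [ 0.33  0.47  1.84 -0.    0.83 -0.02]
b 13.1833 [529.07 169.67 230.33] 62.064861878315796 [0.2  0.7  0.01] [ 0.29  0.42  1.84  0.    0.88 -0.06]
```

View pics/h12.png

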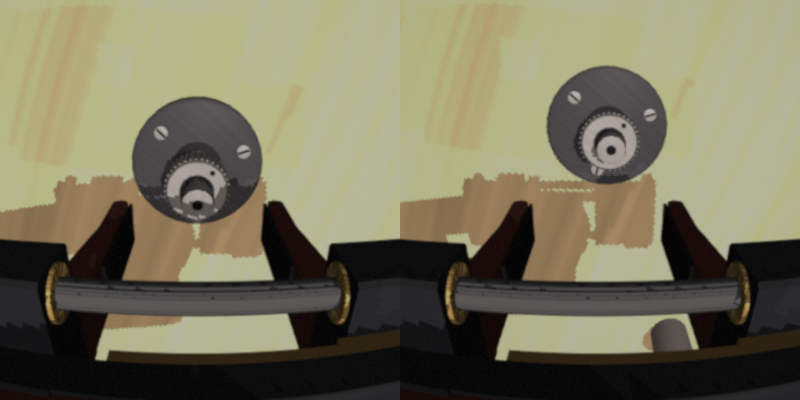

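The post is in. Its dark centre mark is at about (317,286) in h1 and (332,230) in h2, so I'll triangulate the top height.

```bash
python3 - <<'E'
from h import *
np.set_printoptions(precision=2,suppress=True)
P=[]
for n,c in(('h1',(317,286)),('h2',(332,230))):
    g=cv2.cvtColor(cv2.imread(f'pics/{n}.png'),cv2.COLOR_BGR2GRAY); x,y=c
    w=(g[y-6:y+7,x-6:x+7]<50).astype(np.uint8); k,l,st,ce=cv2.connectedComponentsWithStats(w)
    i=1+np.argmin(np.hypot(*(ce[1:]-6).T)) ; P.append(ce[i]+[x-6,y-6]); print(n,P[-1],st[i])
print(tri(*[ray('wrist',p,pose(n)) for p,n in zip(P,('h1','h2'))]))
s=env.read_state();q=s['qpos']
for j6 in(-2.4,):
    for ph in (q[0]-j6,): print(ph)
# candidate start
phi=np.arctan2(194.3,528.9)+2.35
print(env.ik([528.9,194.3,190],down(phi)), env.ik([528.9,194.3,133],down(phi)))
E
```

```text
h1 [317.   285.36] [ 1  2 11  8 72]
h2 [330.76 230.  ] [ 2  3  7  7 41]
(array([528.94, 194.85,  98.4 ]), [0.0032165771541520223, 0.003216577154293872])
2.6892918685529703
[ 0.33  0.49  1.84 -0.    0.81 -2.37] [ 0.33  0.58  1.86 -0.    0.7  -2.37]
```

Triangulation gives 98.4 mm, but the h1 mark is contaminated by shadow. I'll check by touching the top lightly with the closed fingers, which also seats the post.

```bash
python3 - <<'E'
from h import *
np.set_printoptions(precision=2,suppress=True)
def S(t): s=env.read_state();print(t,s['time_s'],s['tool_pos'],s['width'],s['force'])
env.move_l([528.9,194.3,195],rate=120); set_gripper(0); S('closed')
h=env.move_l([528.9,194.3,172],rate=15,f_stop=6);S(h)
env.move_l([528.9,194.3,200],rate=120); set_gripper(62);S('up')
E
```

```text
closed 14.7583 [528.9  194.31 194.98] 0.31569173151835206 [-0.59 -0.25  1.16]
True 15.9083 [529.32 194.42 176.32] 0.710632376889837 [-0.55 -0.27  4.97]
up 17.3083 [528.89 194.29 200.03] 62.02130485143627 [ 0.16  0.47 -0.21]
```

The top touched at z ≈ 96.3, so the post is home. Next I'll grip the nut with j6 near its negative end, leaving room to turn clockwise.

```bash
python3 - <<'E'
from h import *
np.set_printoptions(precision=2,suppress=True)
def S(t): s=env.read_state();print(t,s['time_s'],s['tool_pos'],s['width'],s['force'],s['wrist_torque'],s['qpos'])
phi=np.arctan2(194.3,528.9)+2.35
env.move_joints(env.ik([528.9,194.3,200],down(phi))); S('rot')
h=env.move_l([528.9,194.3,122],rate=80,f_stop=8);S(h)
snap('k1')
set_gripper(25);S('grip'); snap('k2')
cv2.imwrite('pics/k12.png',np.hstack([cv2.imread(f'pics/k{i}.png')[80:480,120:520] for i in(1,2)]))
E
```

```text
rot 19.3333 [528.88 194.3  199.99] 61.70118797222555 [-0.79 -0.3  -0.89] [ 0.1  -0.06 -0.03] [ 0.33  0.47  1.84  0.    0.83 -2.37]
False 20.4583 [529.24 194.42 122.46] 62.05340841416264 [ 0.07 -0.23 -0.33] [ 0.09 -0.07  0.03] [ 0.33  0.6   1.86 -0.    0.68 -2.37]
grip 20.9917 [529.13 194.27 122.23] 39.95564966148875 [ 0.18 -0.46  2.19] [-0.08 -0.13 -0.  ] [ 0.33  0.6   1.86 -0.    0.68 -2.37]
```

View pics/k12.png

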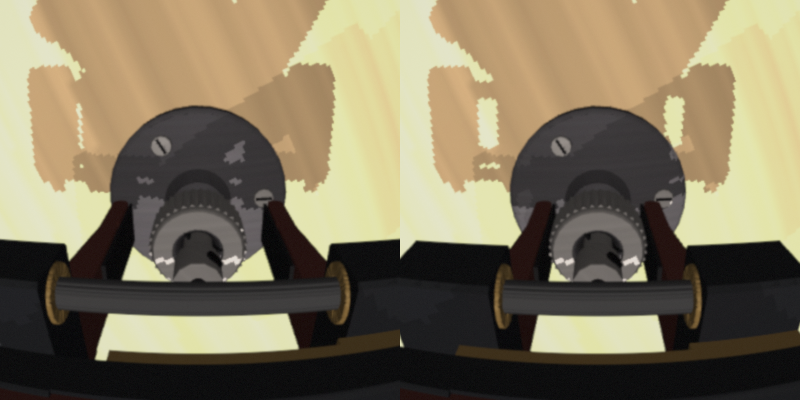

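```bash
cat >> h.py <<'E'
PHI0=np.arctan2(194.3,528.9)+2.35
def turn(cw):
    """absolute cw rotation from first nut grip; z follows the thread"""
    j=env.ik([528.9,194.3,122-3*cw/(2*np.pi)],down(PHI0-cw)); env.move_joints(j)
    s=env.read_state(); print(round(cw,2),round(s['time_s'],2),s['qpos'][5].round(3),s['force'],s['wrist_torque'],round(s['width'],1)); return s
E
python3 - <<'E'
from h import *
np.set_printoptions(precision=2,suppress=True)
for c in (0.3,0.8,1.3,1.8,2.2):
    s=turn(c)
    if abs(s['wrist_torque'][2])>0.3: break
snap('m1'); im=cv2.imread('pics/m1.png')[80:480,120:520]; cv2.imwrite('pics/m1z.png',im)
E
```

```text
0.3 21.43 -2.075 [ 1.95 -2.49  2.96] [-0.47 -0.37 -0.07] 39.6
0.8 21.98 -1.574 [ 4.06 -5.36  3.14] [-0.81 -0.68 -0.05] 40.0
1.3 22.53 -1.074 [ 3.98 -9.12  3.2 ] [-1.38 -0.79 -0.04] 39.5
1.8 23.08 -0.574 [  3.99 -10.59   3.93] [-1.74 -0.74 -0.04] 39.8
2.2 23.55 -0.174 [  2.75 -12.46   6.59] [-1.91 -0.58 -0.08] 39.5
```

View pics/m1z.png

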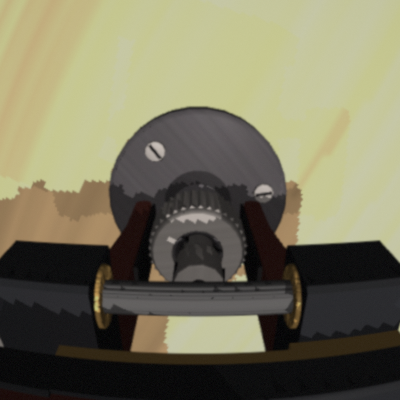

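```bash
sed -i 's/\[528.9,194.3,122-3/[529.0,193.9,122-3/' h.py; python3 - <<'E'
from h import *
np.set_printoptions(precision=2,suppress=True)
for c in (2.5,2.7,2.85,3.0,3.1,3.2,3.3,3.4,3.5,3.6):
    s=turn(c)
    if abs(s['wrist_torque'][2])>0.25: break
E
```

```text
2.5 23.99 0.126 [  1.29 -10.34   6.23] [-1.67 -0.38 -0.02] 39.9
2.7 24.3 0.326 [ 0.89 -9.41  6.49] [-1.65 -0.28 -0.03] 39.8
2.85 24.57 0.476 [-0.26 -9.8   6.43] [-1.67 -0.25 -0.09] 39.8
3.0 24.83 0.626 [-0.31 -9.59  7.11] [-1.58 -0.14 -0.13] 39.9
3.1 25.08 0.726 [ 0.14 -9.78  7.88] [-1.54 -0.06 -0.05] 39.8
3.2 25.33 0.825 [-0.32 -8.91  7.66] [-1.48  0.05  0.07] 39.7
3.3 25.58 0.925 [-0.01 -4.24  6.38] [-0.85 -0.08  0.23] 40.1
3.4 25.83 1.024 [ 0.28 -3.03  6.17] [-0.59 -0.11  0.22] 39.5
3.5 26.08 1.123 [ 0.79 -1.96  4.47] [-0.44 -0.25  0.39] 39.8
```

```bash
python3 - <<'E'
from h import *
np.set_printoptions(precision=2,suppress=True)
d=onplane(ray('wrist',(352.4,157.7),pose('n1')),73.6); v=d-[528.9,194.3,0]; print(d,np.hypot(v[0],v[1]),'dot angle',np.arctan2(v[1],v[0]))
snap('e1'); cv2.imwrite('pics/e1s.png',viewer.camera('side'))
s=turn(3.65); snap('e2')
cv2.imwrite('pics/e12.png',np.hstack([cv2.resize(cv2.imread(f'pics/e{i}.png')[260:380,260:380],(400,400),interpolation=cv2.INTER_NEAREST) for i in(1,2)]))
cv2.imwrite('pics/e1sz.png',cv2.resize(cv2.imread('pics/e1s.png')[320:410,210:310],None,fx=6,fy=6))
E
```

```text
[532.84 208.12  73.6 ] 14.365981382063408 dot angle 1.2929712073988533
3.65 26.45 1.271 [ 3.97 -1.34  4.92] [-0.26 -0.64  0.25] 39.7
```

View pics/e12.png

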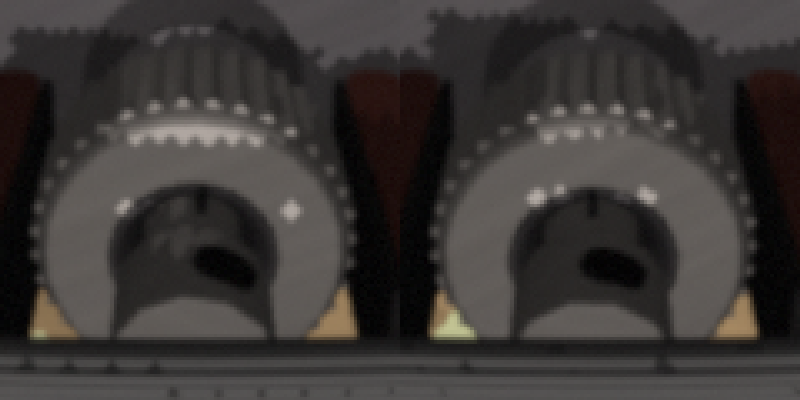

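View pics/e1sz.png

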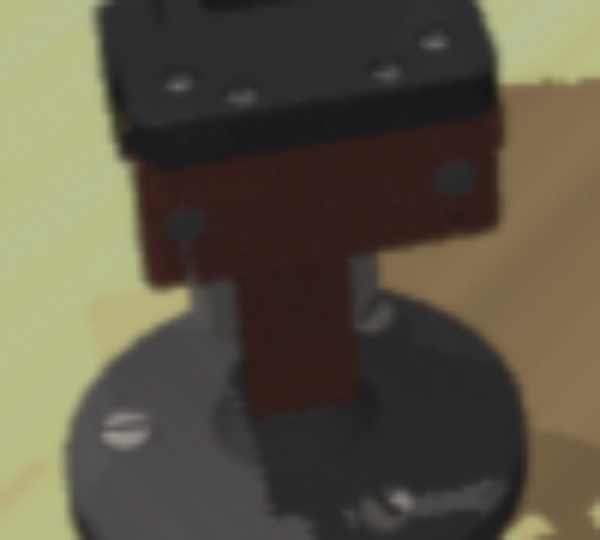

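The torque on the tool has reversed sign and levelled off at about 0.2–0.4 N m, which suggests the nut bottomed near 3.2–3.3 rad. The dot is hidden in this view, so I'll let go, rise and read it.

```bash
python3 - <<'E'
from h import *
np.set_printoptions(precision=2,suppress=True)
set_gripper(62)
p=env.read_state()['tool_pos']
env.move_l([529,193.9,200],rate=150)
x=R.from_quat(env.read_state()['orientation']).as_matrix()[:,0]
t=np.array([529,193.9,250])-45*x   # move back so nut lies ahead on the camera side
env.move_l(list(t),rate=150); snap('f1'); s=env.read_state(); print(s['time_s'],s['tool_pos'],s['qpos'])
im=cv2.imread('pics/f1.png'); cv2.imwrite('pics/f1z.png',cv2.resize(im[100:260,240:400],(640,640)[:2] and (600,600),interpolation=cv2.INTER_NEAREST))
E
```

```text
28.3917 [492.57 167.78 249.27] [0.31 0.34 1.9  0.   0.9  1.25]
```

View pics/f1z.png

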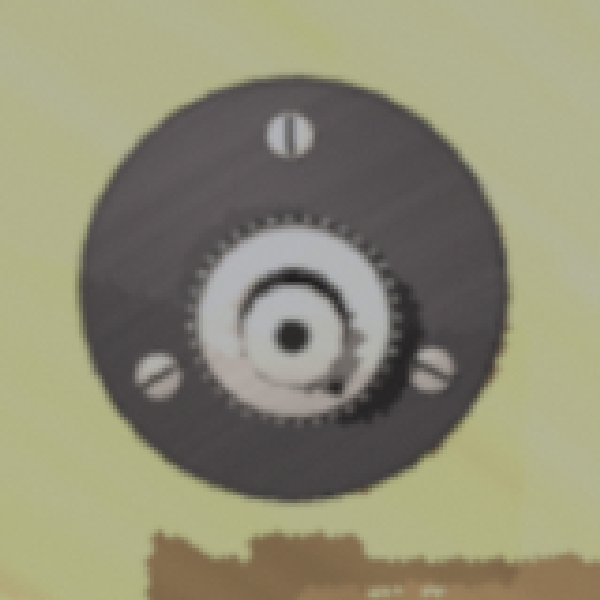

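The dot shows at about zoom (335,385), that is pixel (328.8,202.2).

```bash
python3 - <<'E'
from h import *
np.set_printoptions(precision=2,suppress=True)
e=nutpx('f1',(318,185)); c=onplane(ray('wrist',e[0],pose('f1')),72)
d=onplane(ray('wrist',(328.8,202.2),pose('f1')),72)
v=d-c; a=np.arctan2(v[1],v[0]); print(e,c,d,np.hypot(*v[:2]),a,'turned cw',(1.293-a)%(2*np.pi))
cc=onplane(ray('wrist',nutpx('n1',(340,173))[0],pose('n1')),73.6);dd=onplane(ray('wrist',(352.4,157.7),pose('n1')),73.6);w=dd-cc;print('initial',np.arctan2(w[1],w[0]))
E
```

```text
((317.5860900878906, 185.0015411376953), (50.42708206176758, 51.226600646972656), 84.2026596069336) [528.96 194.36  72.  ] [523.61 180.74  72.  ] 14.63323871820609 -1.9445740283799506 turned cw 3.2375740283799503
initial 1.246558374357201
```

The nut turned 3.2 rad clockwise while the gripper turned 3.65, and the torque rose at 3.2, so it is bottomed. I'll regrip, back off 1.57 and check.

```bash
sed -i 's/\[529.0,193.9,122-3/[529.0,194.1,122-3/' h.py; python3 - <<'E'
from h import *
np.set_printoptions(precision=2,suppress=True)
env.move_l([529,194.1,200],rate=150)
h=env.move_l([529,194.1,120.3],rate=90,f_stop=8); print(h)
if not h:
    set_gripper(25); s=env.read_state(); print(s['time_s'],s['width'],s['force'],s['wrist_torque'],s['qpos'])
    for c in (3.3,2.9,2.5,2.08): s=turn(c)
    env.hold(0.2); snap('r1'); cv2.imwrite('pics/r1s.png',viewer.camera('side')); cv2.imwrite('pics/r1t.png',viewer.camera('top'))
    cv2.imwrite('pics/r1z.png',np.hstack([cv2.resize(cv2.imread('pics/r1.png')[260:380,260:380],(400,400)),cv2.resize(cv2.imread('pics/r1s.png')[300:420,200:320],(400,400))]))
E
```

```text
False
30.5083 39.48698797829922 [ 1.15 -3.65  3.58] [-0.58 -0.16  0.02] [ 0.33  0.6   1.86 -0.    0.68  1.28]
3.3 30.93 0.932 [ 0.09 -2.43  5.87] [-0.43 -0.01  0.05] 40.3
2.9 31.4 0.532 [-0.5  -0.7   6.67] [-0.31  0.11  0.08] 39.9
2.5 31.87 0.132 [-1.61 -1.19  6.88] [-0.23  0.3   0.09] 39.9
2.08 32.35 -0.288 [-3.31 -2.26  8.15] [-0.29  0.35  0.06] 40.4
```

View pics/r1z.png

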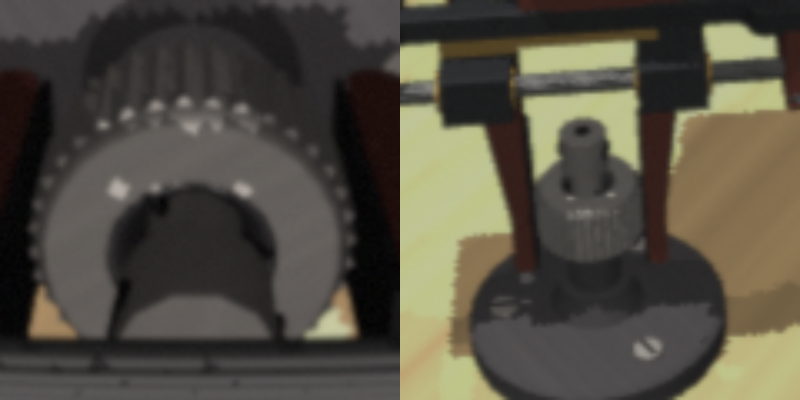

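```bash
python3 - <<'E'
from h import *
im=cv2.imread('pics/r1s.png')
c=viewer.camera_params('side'); Ti=np.linalg.inv(c['pose'])
def proj(p):
    q=Ti@np.append(p,1); return c['cx']+c['fx']*q[0]/-q[2], c['cy']-c['fy']*q[1]/-q[2]
for t in (0.9,1.2,1.57,1.9,2.3):
    a=-1.945+t; print(t,proj([529+15*np.cos(a),194.2+15*np.sin(a),72.7]))
a=im[328:384,232:284]; a=cv2.convertScaleAbs(a,alpha=1.6,beta=0)
b=cv2.imread('pics/r1t.png')[260:316,180:232]
cv2.imwrite('pics/r1q.png',np.hstack([cv2.resize(k,(400,430),interpolation=cv2.INTER_NEAREST) for k in(a,b)]))
E
```

```text
0.9 (np.float64(256.8658093961138), np.float64(347.31902597307555))
1.2 (np.float64(253.33229605998937), np.float64(347.69097047504965))
1.57 (np.float64(249.2847312769928), np.float64(348.9993319272844))
1.9 (np.float64(246.3650419087556), np.float64(350.8335208780634))
2.3 (np.float64(244.1631460357159), np.float64(353.6248021817943))
```

View pics/r1q.png

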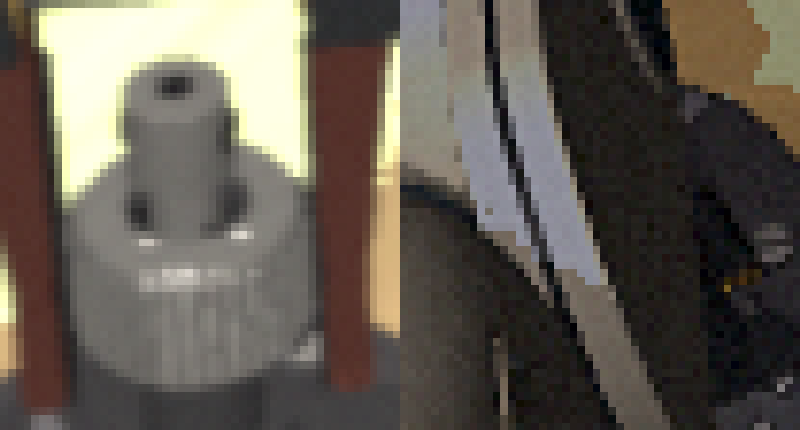

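The dot, expected at side pixel (249,349), sits just behind the post head. Without letting go, I'll turn the nut 0.45 further so the dot shows in the side view, check it, and turn back.

```bash
python3 - <<'E'
from h import *
np.set_printoptions(precision=2,suppress=True)
turn(1.63); im=viewer.camera('side'); cv2.imwrite('pics/v1s.png',im)
a=cv2.convertScaleAbs(im[328:384,232:284],alpha=1.6,beta=0)
cv2.imwrite('pics/v1q.png',cv2.resize(a,(520,560),interpolation=cv2.INTER_NEAREST))
c=viewer.camera_params('side'); Ti=np.linalg.inv(c['pose'])
for t in (1.6,1.8,2.02,2.2,2.4):
    A=-1.945+t; q=Ti@np.array([529+15*np.cos(A),194.2+15*np.sin(A),72.9,1]); print(t,np.array([c['cx']+c['fx']*q[0]/-q[2]-232, c['cy']-c['fy']*q[1]/-q[2]-328])*10+5)
E
```

```text
1.63 33.21 -0.738 [-3.64 -2.98  8.9 ] [-0.47  0.49  0.09] 40.5
1.6 [174.75 215.16]
1.8 [156.48 225.95]
2.02 [140.21 239.94]
2.2 [130.43 252.61]
2.4 [123.74 267.48]
```

View pics/v1q.png

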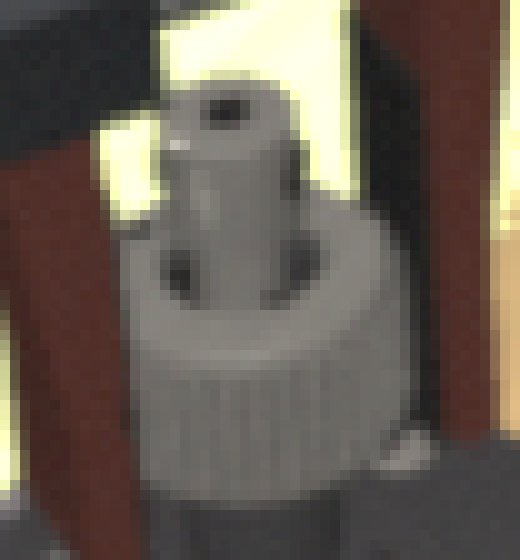

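```bash
python3 - <<'E'
import cv2,numpy as np
im=cv2.imread('pics/v1s.png')[338:372,238:272]
a=cv2.convertScaleAbs(im,alpha=2.2,beta=-40)
cv2.imwrite('pics/v1x.png',cv2.resize(a,(596,596),interpolation=cv2.INTER_CUBIC))
g=cv2.cvtColor(cv2.imread('pics/v1s.png'),cv2.COLOR_BGR2GRAY); print(g[346:358,240:256])
E
```

```text
[[ 35  46 102 166 188 190 184 136  79  63  66  78  77  72  70  70]
 [ 37  37  69 154 186 190 183 155 102  67  66  79  84  77  70  69]
 [ 35  35  55 126 171 179 153 112  75  62  66  77  83  77  70  68]
 [ 35  36  45  95 137 128  98  81  66  61  63  69  79  76  69  68]
 [ 36  35  40  67  79  64  52  68  65  62  64  67  75  73  69  69]
 [ 35  36  37  48  55  51  54  69  69  64  64  65  68  70  69  68]
 [ 36  37  36  42  66  75  77  77  69  59  60  64  66  69  69  68]
 [ 36  36  36  40  67  79  79  73  58  45  44  55  64  69  70  69]
 [ 36  36  35  38  67  79  80  72  54  37  37  50  63  68  70  70]
 [ 35  36  37  38  67  79  80  74  50  28  26  48  61  67  71  70]
 [ 37  35  35  39  67  78  80  79  60  36  28  47  61  67  70  71]
 [ 35  35  34  36  58  75  80  81  75  58  41  47  60  67  70  71]]
```

View pics/v1x.png

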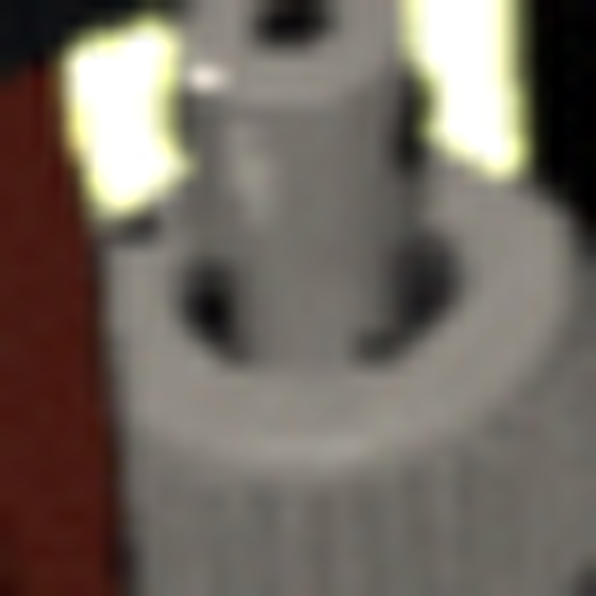

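A dark dot shows at about (245.3,350.7). The prediction for t ≈ 2.0 is (245.5,351.5), so the nut followed the grip. I'll turn back by 0.45, check and hand in.

```bash
python3 - <<'E'
from h import *
np.set_printoptions(precision=2,suppress=True)
turn(2.08); env.hold(0.5)
s=env.read_state(); print(s['time_s'],s['dq'],s['width'],s['force'],s['wrist_torque'],s['tool_pos'])
im=viewer.camera('side'); cv2.imwrite('pics/fin_s.png',im)
t=viewer.camera('top'); cv2.imwrite('pics/fin_t.png',t)
cv2.imwrite('pics/fin.png',np.hstack([cv2.resize(im,(400,300)),cv2.resize(t,(400,300))]))
E
```

```text
2.08 33.77 -0.287 [-3.03 -2.58  7.79] [-0.33  0.38 -0.09] 39.7
34.2667 [ 0.  0.  0.  0. -0. -0.] 40.110884365392586 [-3.51 -1.54  8.52] [-0.36  0.41 -0.04] [528.44 194.09 121.37]
```

View pics/fin.png

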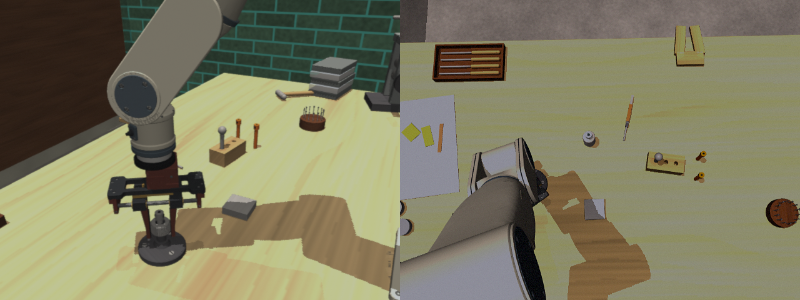

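The pictures show the post upright in the socket with the gripper on the nut. The punch, bottle, block, tweezers and orange pieces are all in their places.

```bash
python3 - <<'E'
from h import *
workorder.sign_off(); s=env.read_state(); print(s['time_s'],s['width'],s['qpos'])
E
```

```text
the job is handed in; nothing more can be done
the job is handed in; nothing more can be done
```

I put the post in the socket, ran the nut down to its stop and backed it off a quarter turn. I handed the job in at about 34 s with the gripper still closed on the nut; no verdict was reported.

- **Post:** touching its top with the closed fingers gave 96.3 mm (96 mm when home). An earlier two-view estimate had said 98.4 mm, but a shadow spoiled it, so I relied on the touch.
- **Nut bottomed out:** the dot showed the nut had turned about 3.2 rad while the gripper turned 3.65 rad. The torque rose at the same point, so the fingers slipped once it hit the stop. I let go once there to read the dot, then regripped.
- **Quarter turn back:** I backed the nut off by about 1.57 rad, counting from the gripper's angle. At that setting the dot is hidden behind the post head. To check, I turned 0.45 rad further without letting go, and the dot appeared within about 1 pixel of the place predicted for 2.0 rad. I then turned back by 0.45 rad. The final setting therefore rests on the grip angle, not on seeing the dot there.
- **At hand-in:** the arm was at rest with the finger opening at 40 mm. I did not measure the grip force on the nut.
- **Bystanders:** the last side and top views show the punch, bottle, bench block, tweezers and orange look-alikes in place by eye.
- **Unexplained:** the small wrist torques while the nut was turning freely had inconsistent signs, so I did not rely on them.

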